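# Load the slide of a hand press and hold the ram down on a fitting

## Robot

A 7-joint arm with a two-finger parallel gripper is mounted at the origin on the work surface. World frame = base frame: x ahead of the robot, y to its left, z up, the work surface at z = 0. Lengths are in m, angles in rad, forces in N, time in s.
With the tool pointing down it reaches from about 0.4 to 0.875 m from the base axis. Payload 4.4 kg.
Tool frame: the origin (TCP) lies at the very end of the fingers, on their centre line; the grasp point (between the pads) lies 19 mm behind it; z points along the fingers, y is the line along which they close (so a half turn about z gives the same grasp; the last joint's range is limited). The gripper opens to 85 mm and grips with 20 to 120 N. Pads are 22 mm wide; open, the fingers measure 114 mm over their backs; the gripper's body (76 mm by 85 mm) begins 54 mm behind the grasp point. The pads swing forward as they close: fully open they stand 13 mm farther back than shut.
Start: joints at [-1.3, 0.628, 0.038, 1.517, -0.027, 0.996, -0.02], TCP at [0.215, 0.614, 0.231] pointing down, gripper open.
Joint ranges: [-3.06, 3.06], [-0.37, 2.12], [-1.25, 1.32], [0.18, 2.47], [-1.1, 4.24], [0.23, 1.98], [-2.94, 2.94]. Speed limits (rad/s): [2.57, 2.57, 3.14, 3.14, 3.14, 3.14, 3.14].

## Interface

Orientations are given as a rotation vector (axis times angle).
In Python, from cell import arm gives the robot as it stands.
- The arm moves only by the tool run_rows, called after "Emit:" as a command line: name --argument value ..., lists and objects as JSON in quotes. Schema: {"type":"object","properties":{"deltas":{"type":"object","properties":{"jaw":{"type":"array","items":{"type":"number"},"minItems":1,"maxItems":20},"tx":{"type":"array","items":{"type":"number"},"minItems":1,"maxItems":20},"ty":{"type":"array","items":{"type":"number"},"minItems":1,"maxItems":20},"tz":{"type":"array","items":{"type":"number"},"minItems":1,"maxItems":20},"ax":{"type":"array","items":{"type":"number"},"minItems":1,"maxItems":20},"ay":{"type":"array","items":{"type":"number"},"minItems":1,"maxItems":20},"az":{"type":"array","items":{"type":"number"},"minItems":1,"maxItems":20}},"additionalProperties":false,"required":["jaw","tx","ty","tz","ax","ay","az"]},"only":{"type":"string"},"quiet":{"type":"boolean"},"lines":{"type":"string"}},"required":["deltas"],"additionalProperties":false}. deltas is an object with one list for each field, all of the same length, 1 to 20, a row being the entries at one place: jaw (the opening from 0.0 (shut) to 1.0 (fully open)), tx, ty, tz (the shift in shares of 0.8 m (1.0 is 0.8 m)), ax, ay, az (a rotation vector in a scale on which 1.0 is 2 pi rad); each row shifts and turns the commanded pose from where the row before left it, along the tool's axes as they then stand; what a row does not reach is not made up. A row lasts 1/10 s, in which the tool goes at most 0.05 m and 0.15 rad, less where a joint would pass 70% of its speed; a pose out of reach is approached as far as the arm can. The fingers move at their own pace and stop on an object; the grip force is fixed at half the most. Time passes only in rows, so rows that do not move let the fingers close. The tool returns the time, the measured TCP pose, the force, the opening and the grip force at its end. only (a regular expression) keeps the lines of the reply that match it, lines (a string "A,B") keeps lines A to B, and quiet returns only ok. A shift or turn number past 1, either way, is cut back to 1. Input that does not fit is refused with a message, and nothing moves.
- arm.get_obs(): the state, without advancing time (a new reading comes with each control period).
- arm.camera(name): name is "scene" or "top" or "wrist"; returns (picture, depth): 400x640x3 uint8, red, green, blue; 400x640 float32, m along the optical axis (not along the pixel's ray), 0 where there is no reading.
- arm.get_calibration(name): a dict with "mtx" (3x3 intrinsics, pixels), "origin" and "rotation" of the camera in the world. Camera axes: x right, y up, looking along -z (the intrinsics and any distortion apply to the point x, -y, -z); pixel columns grow to the right and rows downward; lengths in m; the calibration is good to about 2 mm. A picture is of the moment at which its call begins: read the wrist's pose just before it. get_calibration takes no time and is no camera call; for the wrist camera it gives the pose at the moment of the call.
- arm.finish_job(): hands the job in; it is judged then, once.
The state is a dict: "t": time; "joint_pos": joint angles; "qvel": joint speeds; "effort": joint torques, N m; "eef_pos": TCP position; "orientation": TCP orientation; "wrist_force": force on the tool from outside, world axes, zero at the start; "moment": the same for the moment, N m; "width": opening from 0.0 (shut) to 1.0 (fully open); "gripper_force": force on a finger pad.
Only numpy, scipy, OpenCV 4.12 (cv2) and the standard library are available. Lean on these libraries where they do the work, as an engineer would, in place of code of your own. Each camera call takes 0.05 s, during which the arm holds its last target. There are 200 camera calls.

## Task

Stand the flanged fitting, flange down, over the pin on the press's slide and let it go, then push the slide fully home under the horn with the palm pad still up. Then push the palm pad down 30 mm so that the horn clamps the fitting, never as far as 38 mm, hold it steady there for three seconds, and finish while still holding it down; leave the other things on the bench where they are.

Things in the scene. Friction and masses are not known exactly. Their poses are not given: they have to be found in the camera images.
- fitting: flanged fitting: the only loose grey plastic tube with a flange at its foot (like ones in the blue tray are fixed stock, not for use). Tube 34 mm outside, 44 mm tall in all; flange 52 mm across, 8 mm thick, at the bottom; bore 22 mm right through; about 60 g. Starts standing flange down on the bench. Origin at the centre of its underside, z up along the bore; its yaw does not matter
- press: hand press, base 150 (x) x 440 (y) x 22 mm, origin at the centre of its underside, yaw varies. In its frame horn and pad are at x 0, y -70 mm; the column's sleeve (56 mm across, top 180 mm) at y -160; a level arm 50 mm wide, 155 to 180 mm high when up, joins them; the slide runs along y at x 0. The pointer is between the scale plate's two ribs (+x side) when the ram is 26 to 34 mm down
- nest (a point): centre of the pin's foot on the slide's top face, 45 mm above the bench. The pin is 16 mm across and 22 mm tall, its last 5 mm tapered. A seated fitting's origin lies here. Slide out: 125 to 140 mm in the press's +y direction from under the horn; slide home: right under the horn. Axes as the press's
- handle_top (a point): centre of the top of the slide's handle: upright black round post, 24 mm across, 45 mm tall, top 90 mm above the bench, 130 mm from the pin in the press's +y direction. Grip it from above, or push it in the press's -y direction, to move the slide
- slide (a joint): travel of the slide in m: 0 fully out, grows in the press's -y direction, 0.140 fully home against a hard stop. Starts at 0 to 0.015. About 2.5 N of friction; it stays where it is left
- ram (a joint): downward travel (m) of arm, pad and horn: 0 up, wanted 0.030 (0.026 to 0.034), stop 0.042. A return spring pushes up with 4 N at 0, about 9 N at 30 mm. The horn meets the seated fitting at about 22 mm and then yields on its own spring, adding 2.5 N at first and 7 N at 30 mm: holding at 30 mm takes about 16 N. It springs back up when let go
- pad_top (a point): centre of the flat top of the round black palm pad on the ram's arm, straight above the horn: 52 mm across, 205 mm above the bench when the ram is up, 175 mm when it is 30 mm down. Moves only straight up and down
- horn: round aluminium horn under the ram's arm, face 38 mm across, origin at the centre of its lower face, 111 mm above the bench when the ram is up; the top of a seated fitting is 89 mm above the bench. It is sprung in the ram: yields up to 24 mm upwards
- sleeve: plain grey plastic tube without a flange, 34 mm across, 62 mm tall, standing; a bystander among the parts
- collar: flat grey plastic ring, 52 mm across, 16 mm tall, 24 mm hole, lying flat; a bystander among the parts
- driver: screwdriver lying on the bench beyond the press; bystander
- jar: white screw-top jar, 60 mm across, 80 mm tall, standing; bystander
- brush: hand brush lying on the bench; bystander
Things that resemble listed ones, but are neither listed nor needed, are in the scene too. Leave any purple look-alike of the fitting alone.

How it is judged:
By the outcome, as a careful person would: the job done as asked, in the order asked, and still so for the second after the job is handed in, while the arm keeps its last pose, push and grip.
It also fails if it takes over 72 s, if anything falls off the work surface, if the arm or the gripper's body presses on something with over 40 N, if the wrist force passes 120 N, or if a joint passes its speed limit or range.

## Working session

There is one attempt and no reset: what is moved stays moved. The work goes in short steps, Python scripts to look and compute and a tool call to move; the robot and the scene stay as the last step left them, time stands still between calls to the robot, and variables do not carry over. Pictures are saved under pics/ and viewed, at most 10 in all, crops included, and the job is handed in when it is done.

```bash
mkdir -p pics; ls; python3 - <<'E'
from cell import arm
import cv2,numpy as np
o=arm.get_obs();print({k:np.round(v,3) for k,v in o.items()})
for n in("scene","top"):
    p,d=arm.camera(n);cv2.imwrite(f"pics/{n}0.png",p[...,::-1]);np.save(f"{n}0.npy",d);np.save(f"{n}0p.npy",p)
    c=arm.get_calibration(n);print(n,{k:np.round(v,3).tolist() if not isinstance(v,str) else v for k,v in c.items()})
E
```

```text
pics
{'t': np.float64(0.0), 'joint_pos': array([-1.3  ,  0.629,  0.038,  1.518, -0.027,  0.996, -0.02 ]), 'qvel': array([-0.002, -0.001,  0.001, -0.001, -0.001,  0.001,  0.001]), 'effort': array([-0.0000e+00, -5.6340e+01,  1.2270e+00, -1.9344e+01,  1.1000e-02,
        1.1000e-02, -0.0000e+00]), 'eef_pos': array([0.215, 0.613, 0.23 ]), 'orientation': array([-5.260e-01, -3.097e+00,  3.000e-03]), 'wrist_force': array([ 1.034, -0.273, -0.611]), 'moment': array([ 0.063,  0.034, -0.017]), 'gripper_force': np.float64(0.0), 'width': np.float64(1.002)}
scene {'mtx': [[405.682, 0.0, 320.174], [0.0, 405.682, 196.938], [0.0, 0.0, 1.0]], 'origin': [1.029, 0.35, 1.142], 'rotation': [0.297, 0.619, 2.237]}
top {'mtx': [[423.353, 0.0, 325.001], [0.0, 423.353, 198.592], [0.0, 0.0, 1.0]], 'origin': [0.405, -0.067, 1.29], 'rotation': [0.116, -0.068, -1.555]}
```

View pics/scene0.png

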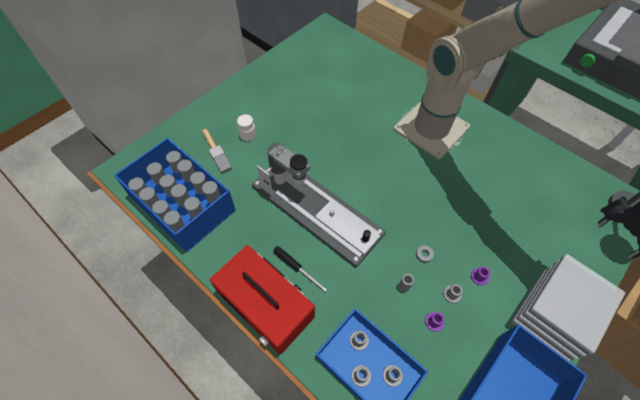

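View pics/top0.png

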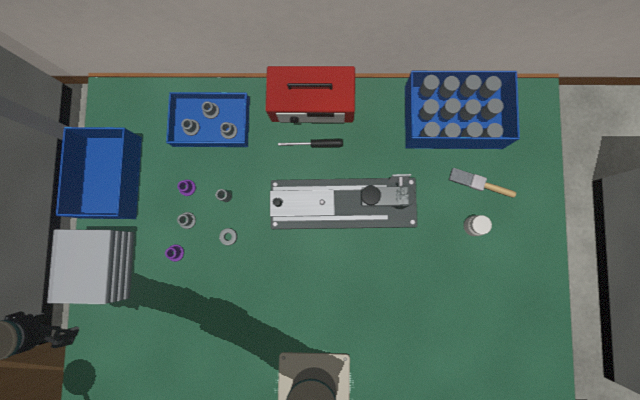

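The scene view shows the fitting at (454,292), pin at (332,212), handle at (366,236) and pad at (298,163). In the top view they are at (186,220), (322,202), (278,202) and (370,195). The purple look-alikes and the stock in the tray are clear of it.

```bash
cat > h.py <<'E'
import numpy as np,cv2
from scipy.spatial.transform import Rotation as R
from cell import arm
def cal(n):
    c=arm.get_calibration(n);r=np.array(c["rotation"],float)
    return np.array(c["mtx"]),np.array(c["origin"]),(r if r.shape==(3,3) else R.from_rotvec(r).as_matrix())
def ray(c,u,v):
    K,o,r=c;x=(u-K[0,2])/K[0,0];y=(v-K[1,2])/K[1,1]
    return o,np.stack([x,-y,-np.ones_like(x)],-1)@r.T
def plane(c,u,v,z):
    o,d=ray(c,np.float64(u),np.float64(v));return o+d*(z-o[2])/d[2]
def tri(c1,p1,c2,p2):
    o1,d1=ray(c1,*map(np.float64,p1));o2,d2=ray(c2,*map(np.float64,p2))
    s,t=np.linalg.lstsq(np.stack([d1,-d2],1),o2-o1,rcond=None)[0]
    a,b=o1+s*d1,o2+t*d2;return (a+b)/2,np.linalg.norm(a-b)
def cloud(c,D):
    v,u=np.mgrid[:D.shape[0],:D.shape[1]].astype(float);o,d=ray(c,u,v);return o+d*D[...,None]
def blob(mask,near):
    n,l,s,ce=cv2.connectedComponentsWithStats(mask.astype(np.uint8))
    i=1+np.argmin(np.hypot(*(ce[1:]-near).T));return ce[i],s[i]
E
python3 - <<'E'
from h import *
np.set_printoptions(precision=4,suppress=True)
C={n:cal(n) for n in("scene","top")};W={n:cloud(C[n],np.load(n+"0.npy")) for n in C};P={n:np.load(n+"0p.npy") for n in C}
T=dict(fit=((454,290),(186,220),.036,.052),handle=((366,235),(278,202),.08,.1),pad=((298,162),(370,195),.197,.213),pin=((332,212),(322,202),.055,.075))
for k,(a,b,l,h) in T.items():
    pts=[]
    for n,p in(("scene",a),("top",b)):
        Z=W[n][...,2];m=(Z>l)&(Z<h)
        ce,s=blob(m,p);q=W[n][m&(np.hypot(*(np.indices(Z.shape)[::-1]-ce[:,None,None]))<15)]
        print(k,n,ce,s,"cloud",np.median(q,0),q[:,:2].min(0)/2+q[:,:2].max(0)/2);pts.append(ce)
    print(k,"tri",*tri(C["scene"],pts[0],C["top"],pts[1]))
E
```

```text
fit scene [456.1264 289.4368] [450 284  13  12  87] cloud [0.4901 0.3991 0.0429] [0.4874 0.3985]
fit top [183.058  219.2609] [178 214  12  11  69] cloud [0.4859 0.3949 0.0431] [0.4858 0.3946]
fit tri [0.4853 0.3983 0.0354] 0.0015954474547873636
handle scene [366.9032 232.871 ] [363 229   9   9  62] cloud [0.5417 0.1142 0.0892] [0.5389 0.1139]
handle top [276.4364 201.4545] [273 198   8   8  55] cloud [0.5376 0.1104 0.0889] [0.5366 0.1102]
handle tri [0.5373 0.1119 0.0812] 0.0014516495835642572
pad scene [298.4889 161.1022] [290 154  18  16 225] cloud [ 0.5471 -0.146   0.2053] [ 0.5466 -0.1484]
pad top [371.11   194.6861] [362 185  20  20 309] cloud [ 0.5442 -0.1511  0.2045] [ 0.5451 -0.1526]
pad tri [ 0.5448 -0.1509  0.1983] 0.0022401225379432388
pin scene [332.08 211.44] [330 209   5   6  25] cloud [ 0.5444 -0.0145  0.0646] [ 0.5431 -0.0164]
pin top [322.     201.7083] [320 199   5   6  24] cloud [ 0.5397 -0.0196  0.0638] [ 0.5411 -0.0195]
pin tri [ 0.5407 -0.0185  0.0565] 0.0018563845835208033
```

```bash
cat >> h.py <<'E'
def go(x,y,z,yaw=None,pose=None):
    "delta to a tool-down target, in present tool axes; yaw = world angle of tool y"
    o=arm.get_obs();p=np.array(o["eef_pos"]);r=R.from_rotvec(o["orientation"])
    np.set_printoptions(precision=4,suppress=True)
    print("t %.2f"%o["t"],"tcp",p,"F",np.array(o["wrist_force"]),"w %.2f"%o["width"],"d",r.inv().apply(np.array([x,y,z])-p))
    if yaw is not None:
        ty=np.array([np.cos(yaw),np.sin(yaw),0]);tz=np.array([0,0,-1.]);M=np.stack([np.cross(ty,tz),ty,tz],1)
        print("rot",(r.inv()*R.from_matrix(M)).as_rotvec(),"d after rot",M.T@(np.array([x,y,z])-p))
E
python3 -c "
from h import *
go(.487,.397,.231,.027)"
```

```text
t 0.10 tcp [0.2146 0.613  0.2305] F [ 1.2693 -0.3512 -1.0021] w 1.00 d [-0.3285 -0.1138 -0.0003]
rot [-0.0015  0.0011  1.207 ] d after rot [-0.2232  0.2665 -0.0005]
```

The rows are not in the units I measure in: shifts go in shares of 0.8 m and turns go in shares of 2 pi rad. I convert before sending: -0.041 m is -0.0513, -0.0142 m is -0.0178, 0.134 rad is 0.0213.

Emit:
run_rows --deltas '{"jaw":[1, 1, 1, 1, 1, 1, 1, 1, 1, 1, 1, 1, 1, 1, 1, 1, 1, 1], "tx":[-0.0513, -0.0513, -0.0513, -0.0513, -0.0513, -0.0513, -0.0513, -0.0513, 0, 0, 0, 0, 0, 0, 0, 0, 0, 0], "ty":[-0.0178, -0.0178, -0.0178, -0.0178, -0.0178, -0.0178, -0.0178, -0.0178, 0, 0, 0, 0, 0, 0, 0, 0, 0, 0], "tz":[0, 0, 0, 0, 0, 0, 0, 0, 0, 0, 0, 0, 0, 0, 0, 0, 0, 0], "ax":[0, 0, 0, 0, 0, 0, 0, 0, 0, 0, 0, 0, 0, 0, 0, 0, 0, 0], "ay":[0, 0, 0, 0, 0, 0, 0, 0, 0, 0, 0, 0, 0, 0, 0, 0, 0, 0], "az":[0, 0, 0, 0, 0, 0, 0, 0, 0.0213, 0.0213, 0.0213, 0.0213, 0.0213, 0.0213, 0.0213, 0.0213, 0.0213, 0]}'

```text
t: 1.9
eef_pos: [0.4864, 0.3979, 0.2307]
orientation: [2.19, 2.252, -0.002]
wrist_force: [-0.3, -0.6, -1.1]
width: 1.0
gripper_force: 0.0
```

```bash
python3 - <<'E'
from h import *
go(.487,.397,.231,.027)
c=cal("wrist");p,d=arm.camera("wrist");cv2.imwrite("pics/w1.png",p[...,::-1]);np.savez("w1.npz",p=p,d=d,K=c[0],o=c[1],r=c[2]);print(c[1],c[2])
E
```

```text
t 1.90 tcp [0.4864 0.3979 0.2307] F [-0.2878 -0.6037 -1.1114] w 1.00 d [-0.0009  0.0006 -0.0003]
rot [-0.0006  0.0011  0.0009] d after rot [-0.0009  0.0006 -0.0003]
[0.4846 0.4768 0.373 ] [[ 0.9996 -0.0269 -0.008 ]
 [ 0.028   0.9518  0.3054]
 [-0.0006 -0.3055  0.9522]]
```

View pics/w1.png

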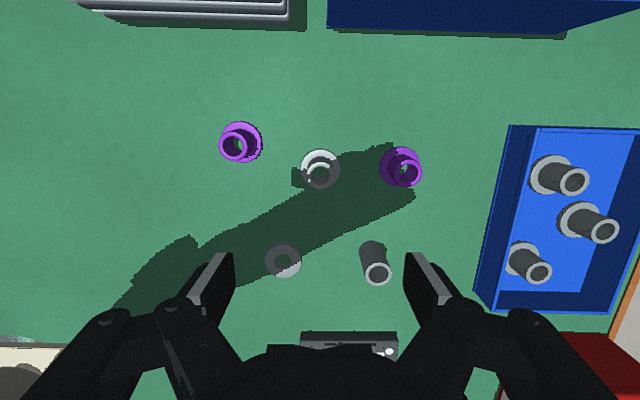

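The wrist view shows the fitting at about (320,170), between the two purple ones, with the sleeve at (376,262) and the collar at (283,260). The way down is clear.

```bash
python3 - <<'E'
from h import *
np.set_printoptions(precision=4,suppress=True)
f=np.load("w1.npz");c=(f["K"],f["o"],f["r"]);W=cloud(c,f["d"]);Z=W[...,2]
for l,h,z in((.038,.052,.044),(.004,.013,.008)):
    m=(Z>l)&(Z<h)
    n,L,s,ce=cv2.connectedComponentsWithStats(m.astype(np.uint8))
    for i in range(1,n):
        if np.hypot(*(ce[i]-(320,168)))<30 and s[i,4]>40:
            cn,_=cv2.findContours((L==i).astype(np.uint8),0,2);(u,v),a=cv2.minEnclosingCircle(cn[0])
            print(s[i],(u,v),a,"plane",plane(c,u,v,z),plane(c,u+a,v,z)[0]-plane(c,u,v,z)[0],"medz",np.median(Z[L==i]))
            ts=cal("top");print(tri(c,(u,v),ts,(183.06,219.26)),tri(c,(u,v),cal("scene"),(456.1,289.4)))
g=W[150:200,290:350].reshape(-1,3);g=g[(g[:,2]>.036)&(g[:,2]<.05)];print(g.min(0)/2+g.max(0)/2)
E
```

```text
[306 161  29  28 393] (319.69049072265625, 174.5) 14.414468765258789 plane [0.4876 0.4006 0.044 ] 0.016627554521106758 medz 0.04329524631671894
(array([0.4868, 0.3982, 0.0334]), np.float64(0.0019543075071552602)) (array([0.4874, 0.3991, 0.0401]), np.float64(0.0012033216060430207))
[300 149  40  37 524] (319.75, 168.0) 20.03912353515625 plane [0.4878 0.4007 0.008 ] 0.025467660070011278 medz 0.007552678111220262
(array([0.4872, 0.4032, 0.0199]), np.float64(0.0010487238391263304)) (array([0.4858, 0.4023, 0.0334]), np.float64(0.007906803085968294))
[0.4879 0.3999 0.0408]
```

In the tool's units: 0.04 m is 0.05, 0.0012 m is 0.0015.

Emit:
run_rows --deltas '{"jaw":[1, 1, 1, 1, 1, 1, 1, 1, 1], "tx":[0.0033, 0, 0, 0, 0, 0, 0, 0, 0], "ty":[0.0015, 0, 0, 0, 0, 0, 0, 0, 0], "tz":[0.0375, 0.05, 0.05, 0.05, 0.0375, 0.025, 0.0125, 0.005, 0], "ax":[0, 0, 0, 0, 0, 0, 0, 0, 0], "ay":[0, 0, 0, 0, 0, 0, 0, 0, 0], "az":[0, 0, 0, 0, 0, 0, 0, 0, 0]}'

```text
t: 2.85
eef_pos: [0.4882, 0.4007, 0.0175]
orientation: [-2.189, -2.253, -0.001]
wrist_force: [0.2, -0.6, 1.1]
width: 1.0
gripper_force: 0.0
```

```bash
python3 -c "
from h import *
go(.4876,.4005,.016,.027)"
```

```text
t 2.85 tcp [0.4882 0.4007 0.0175] F [ 0.1528 -0.5614  1.0794] w 1.00 d [-0.0001 -0.0006  0.0015]
rot [ 0.0002 -0.0004  0.0018] d after rot [-0.0002 -0.0006  0.0015]
```

Close, then lift.

In the tool's units: -0.0004 m is -0.0005.

Emit:
run_rows --deltas '{"jaw":[0, 0, 0, 0, 0, 0, 0], "tx":[0, 0, 0, 0, 0, 0, 0], "ty":[-0.0005, 0, 0, 0, 0, 0, 0], "tz":[0, 0, 0, 0, 0, 0, 0], "ax":[0, 0, 0, 0, 0, 0, 0], "ay":[0, 0, 0, 0, 0, 0, 0], "az":[0, 0, 0, 0, 0, 0, 0]}'

```text
t: 3.55
eef_pos: [0.4879, 0.401, 0.0184]
orientation: [-2.19, -2.253, -0.002]
wrist_force: [0.3, 0.2, 5.1]
width: 0.382
gripper_force: 59.4
```

Emit:
run_rows --deltas '{"jaw":[0, 0, 0, 0, 0, 0, 0], "tx":[0, 0, 0, 0, 0, 0, 0], "ty":[0, 0, 0, 0, 0, 0, 0], "tz":[-0.0125, -0.0375, -0.05, -0.05, -0.05, -0.025, 0], "ax":[0, 0, 0, 0, 0, 0, 0], "ay":[0, 0, 0, 0, 0, 0, 0], "az":[0, 0, 0, 0, 0, 0, 0]}'

```text
t: 4.25
eef_pos: [0.4894, 0.4017, 0.2016]
orientation: [2.19, 2.252, 0.012]
wrist_force: [-0.5, -0.0, -0.7]
width: 0.377
gripper_force: 59.6
```

```bash
python3 -c "
from h import *
go(.5412,-.018,.2,.027)"
```

```text
t 4.25 tcp [0.4894 0.4017 0.2016] F [-0.4647 -0.001  -0.7237] w 0.38 d [-0.421   0.04   -0.0002]
rot [ 0.0058 -0.0047  0.001 ] d after rot [-0.4209  0.0404  0.0016]
```

In the tool's units: -0.043 m is -0.0538, -0.03 m is -0.0375, 0.0058 rad is 0.0009.

Emit:
run_rows --deltas '{"jaw":[0, 0, 0, 0, 0, 0, 0, 0, 0, 0, 0, 0, 0], "tx":[-0.0375, -0.0538, -0.0538, -0.0538, -0.0538, -0.0538, -0.0538, -0.0538, -0.0538, -0.0375, -0.0225, 0, 0], "ty":[0.005, 0.005, 0.005, 0.005, 0.005, 0.005, 0.005, 0.005, 0.005, 0.005, 0, 0, 0], "tz":[0, 0, 0, 0, 0, 0, 0, 0, 0, 0, 0, 0, 0], "ax":[0.0009, 0, 0, 0, 0, 0, 0, 0, 0, 0, 0, 0, 0], "ay":[-0.0007, 0, 0, 0, 0, 0, 0, 0, 0, 0, 0, 0, 0], "az":[0, 0, 0, 0, 0, 0, 0, 0, 0, 0, 0, 0, 0]}'

```text
t: 5.55
eef_pos: [0.5386, -0.0197, 0.1981]
orientation: [-2.189, -2.25, 0.013]
wrist_force: [0.3, 0.5, -2.0]
width: 0.384
gripper_force: 59.6
```

```bash
python3 - <<'E'
from h import *
go(.5412,-.018,.2,.027)
c=cal("wrist");p,d=arm.camera("wrist");cv2.imwrite("pics/w2.png",p[...,::-1]);np.savez("w2.npz",p=p,d=d,K=c[0],o=c[1],r=c[2])
E
```

```text
t 5.55 tcp [ 0.5386 -0.0197  0.1981] F [ 0.2905  0.5353 -1.9939] w 0.38 d [ 0.0016  0.0027 -0.0019]
rot [-0.0077  0.0039  0.0005] d after rot [ 0.0016  0.0027 -0.0019]
```

View pics/w2.png

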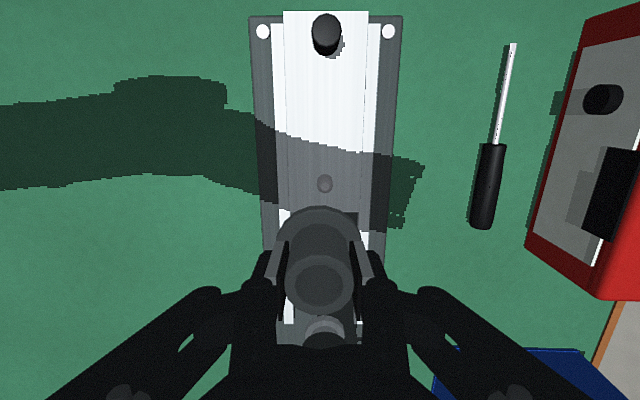

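The view shows the fitting held, with its tube top at (319,285) and flange at (320,240). The pin is free at (325,183) and the handle is at (327,35).

```bash
python3 - <<'E'
from h import *
np.set_printoptions(precision=4,suppress=True)
f=np.load("w2.npz");c=(f["K"],f["o"],f["r"]);W=cloud(c,f["d"]);Z=W[...,2]
def rep(nm,box,l,h,z):
    y0,y1,x0,x1=box;m=np.zeros(Z.shape,np.uint8);m[y0:y1,x0:x1]=((Z>l)&(Z<h))[y0:y1,x0:x1]
    n,L,s,ce=cv2.connectedComponentsWithStats(m);i=1+np.argmax(s[1:,4]);cn,_=cv2.findContours((L==i).astype(np.uint8),0,2)
    (u,v),a=cv2.minEnclosingCircle(cn[0]);print(nm,s[i],ce[i],(u,v,a),"plane",plane(c,u,v,z),plane(c,*ce[i],z),"medz",np.median(Z[L==i]));return u,v
a=rep("pin",(165,205,300,350),.054,.075,.064)
b=rep("handle",(5,70,300,350),.08,.1,.09)
t=cal("top");s=cal("scene")
print(tri(c,a,t,(322,201.71)),tri(c,a,s,(332.08,211.44)));print(tri(c,b,t,(276.44,201.45)),tri(c,b,s,(366.9,232.87)))
print("col320",[(v,W[v,320].round(3).tolist()) for v in range(200,312,6)])
print("row",[(u,W[225,u].round(3).tolist()) for u in range(270,372,6)])
rep("top",(240,330,270,370),.218,.235,.227)
E
```

```text
pin [317 176  16  17 217] [324.3088 184.129 ] (324.5, 184.0, 8.381627082824707) plane [ 0.5434 -0.0145  0.064 ] [ 0.5432 -0.0147  0.064 ] medz 0.06405466375242919
handle [311  13  31  37 871] [325.744   30.7141] (326.0, 30.95833396911621, 18.069459915161133) plane [0.5399 0.1127 0.09  ] [0.5397 0.1129 0.09  ] medz 0.08951488557623272
(array([ 0.5431, -0.0191,  0.0463]), np.float64(0.0014159756927599662)) (array([ 0.5434, -0.015 ,  0.0636]), np.float64(0.0006551489875251223))
(array([0.539 , 0.1132, 0.0797]), np.float64(0.003989547233079125)) (array([0.5398, 0.1136, 0.087 ]), np.float64(0.0005335328597385464))
col320 [(200, [0.54, -0.037, 0.045]), (206, [0.539, 0.004, 0.183]), (212, [0.539, 0.002, 0.187]), (218, [0.539, -0.001, 0.187]), (224, [0.539, -0.004, 0.189]), (230, [0.539, -0.005, 0.195]), (236, [0.539, -0.005, 0.204]), (242, [0.539, -0.005, 0.211]), (248, [0.539, -0.005, 0.217]), (254, [0.539, -0.005, 0.223]), (260, [0.539, -0.007, 0.224]), (266, [0.54, -0.032, 0.187]), (272, [0.538, 0.06, 0.34]), (278, [0.54, -0.032, 0.2]), (284, [0.54, -0.032, 0.205]), (290, [0.54, -0.032, 0.211]), (296, [0.54, -0.031, 0.217]), (302, [0.54, -0.032, 0.221]), (308, [0.54, -0.033, 0.223])]
row [(270, [0.481, -0.078, 0.022]), (276, [0.489, -0.078, 0.022]), (282, [0.517, -0.007, 0.186]), (288, [0.521, -0.006, 0.188]), (294, [0.524, -0.006, 0.188]), (300, [0.528, -0.006, 0.187]), (306, [0.531, -0.005, 0.188]), (312, [0.535, -0.005, 0.189]), (318, [0.538, -0.004, 0.19]), (324, [0.541, -0.005, 0.189]), (330, [0.545, -0.006, 0.187]), (336, [0.548, -0.005, 0.188]), (342, [0.552, -0.005, 0.188]), (348, [0.555, -0.005, 0.188]), (354, [0.559, -0.005, 0.186]), (360, [0.586, -0.07, 0.033]), (366, [0.593, -0.07, 0.032])]
top [ 270  248  100   68 3409] [319.0355 279.6923] (318.5, 277.1166687011719, 53.30485534667969) plane [ 0.5388 -0.0138  0.227 ] [ 0.5391 -0.0151  0.227 ] medz 0.22313585862126717
```

In the tool's units: 0.03 m is 0.0375, 0.02 m is 0.025, -0.0077 rad is -0.0012.

Emit:
run_rows --deltas '{"jaw":[0, 0, 0, 0, 0, 0, 0], "tx":[0.0078, 0, 0, 0, 0, 0, 0], "ty":[0.0059, 0, 0, 0, 0, 0, 0], "tz":[0.0125, 0.0375, 0.0375, 0.025, 0.0125, 0, 0], "ax":[-0.0012, 0, 0, 0, 0, 0, 0], "ay":[0.0006, 0, 0, 0, 0, 0, 0], "az":[0, 0, 0, 0, 0, 0, 0]}'

```text
t: 6.3
eef_pos: [0.5445, -0.0134, 0.0992]
orientation: [2.188, 2.252, 0.002]
wrist_force: [0.4, 0.1, -0.1]
width: 0.385
gripper_force: 59.6
```

```bash
python3 - <<'E'
from h import *
go(.5431,-.0134,.088,.027)
c=cal("wrist");p,d=arm.camera("wrist");cv2.imwrite("pics/w3.png",p[...,::-1]);np.savez("w3.npz",p=p,d=d,K=c[0],o=c[1],r=c[2])
W=cloud(c,d);print("col320",[(v,W[v,320].round(3).tolist()) for v in range(180,312,5)])
E
```

```text
t 6.30 tcp [ 0.5445 -0.0134  0.0992] F [ 0.3693  0.1299 -0.0999] w 0.39 d [ 0.0001 -0.0014  0.0112]
rot [0.0027 0.0007 0.0018] d after rot [ 0.0001 -0.0014  0.0112]
col320 [(180, [0.545, 0.016, 0.045]), (185, [0.545, 0.012, 0.044]), (190, [0.545, 0.009, 0.045]), (195, [0.545, 0.005, 0.046]), (200, [0.545, 0.001, 0.045]), (205, [0.545, 0.01, 0.082]), (210, [0.545, 0.01, 0.088]), (215, [0.545, 0.007, 0.088]), (220, [0.545, 0.004, 0.089]), (225, [0.545, 0.002, 0.09]), (230, [0.545, 0.001, 0.097]), (235, [0.545, 0.002, 0.104]), (240, [0.545, 0.002, 0.109]), (245, [0.545, 0.002, 0.115]), (250, [0.545, 0.002, 0.12]), (255, [0.545, 0.001, 0.124]), (260, [0.545, -0.0, 0.126]), (265, [0.546, -0.026, 0.087]), (270, [0.546, -0.026, 0.093]), (275, [0.546, -0.025, 0.098]), (280, [0.546, -0.026, 0.102]), (285, [0.546, -0.026, 0.108]), (290, [0.546, -0.025, 0.113]), (295, [0.546, -0.026, 0.116]), (300, [0.546, -0.025, 0.121]), (305, [0.546, -0.026, 0.123]), (310, [0.546, -0.027, 0.125])]
```

View pics/w3.png

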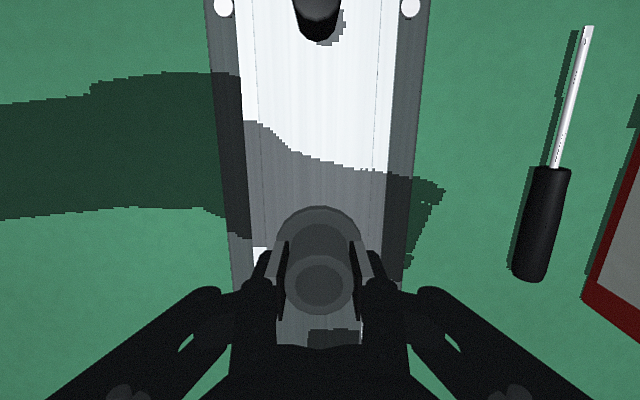

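The fitting is over the pin, which is now hidden beneath it. The flange is at (320,235), with its axis within 2 mm of the pin. I'll lower it in small steps.

In the tool's units: 0.006 m is 0.0075, 0.004 m is 0.005.

Emit:
run_rows --deltas '{"jaw":[0, 0, 0, 0, 0, 0], "tx":[0.0004, 0, 0, 0, 0, 0], "ty":[-0.0016, 0, 0, 0, 0, 0], "tz":[0.0075, 0.0075, 0.005, 0.005, 0.0038, 0], "ax":[0, 0, 0, 0, 0, 0], "ay":[0, 0, 0, 0, 0, 0], "az":[0, 0, 0, 0, 0, 0]}'

```text
t: 6.95
eef_pos: [0.5424, -0.0138, 0.0754]
orientation: [2.189, 2.251, 0.0]
wrist_force: [-0.9, -1.0, -0.6]
width: 0.376
gripper_force: 59.6
```

```bash
python3 -c "
from h import *
go(.5433,-.0134,.064,.027)"
```

```text
t 6.95 tcp [ 0.5424 -0.0138  0.0754] F [-0.916  -0.9691 -0.5911] w 0.38 d [0.0004 0.0009 0.0114]
rot [0.001  0.0007 0.0009] d after rot [0.0004 0.0009 0.0114]
```

In the tool's units: 0.004 m is 0.005, 0.003 m is 0.0038.

Emit:
run_rows --deltas '{"jaw":[0, 0, 0, 0, 0, 0], "tx":[0.0005, 0, 0, 0, 0, 0], "ty":[0.0006, 0, 0, 0, 0, 0], "tz":[0.005, 0.0038, 0.0025, 0.0013, 0.0013, 0], "ax":[0, 0, 0, 0, 0, 0], "ay":[0, 0, 0, 0, 0, 0], "az":[0, 0, 0, 0, 0, 0]}'

```text
t: 7.55
eef_pos: [0.5432, -0.0133, 0.0648]
orientation: [2.189, 2.251, 0.001]
wrist_force: [0.8, 0.8, -0.4]
width: 0.381
gripper_force: 59.6
```

```bash
python3 -c "
from h import *
go(.5433,-.0134,.064,.027)"
```

```text
t 7.55 tcp [ 0.5432 -0.0133  0.0648] F [ 0.8001  0.7764 -0.3669] w 0.38 d [-0.0001  0.0001  0.0008]
rot [0.0018 0.0007 0.0009] d after rot [-0.0001  0.0001  0.0008]
```

In the tool's units: -0.04 m is -0.05, -0.03 m is -0.0375.

Emit:
run_rows --deltas '{"jaw":[0, 0, 1, 1, 1, 1, 1, 1, 1, 1, 1, 1, 1], "tx":[0, 0, 0, 0, 0, 0, 0, 0, 0, 0, 0, 0, 0], "ty":[0, 0, 0, 0, 0, 0, 0, 0, 0, 0, 0, 0, 0], "tz":[0.0013, 0, 0, 0, 0, 0, 0, -0.0125, -0.0375, -0.05, -0.05, 0, 0], "ax":[0, 0, 0, 0, 0, 0, 0, 0, 0, 0, 0, 0, 0], "ay":[0, 0, 0, 0, 0, 0, 0, 0, 0, 0, 0, 0, 0], "az":[0, 0, 0, 0, 0, 0, 0, 0, 0, 0, 0, 0, 0]}'

```text
t: 8.85
eef_pos: [0.5435, -0.0131, 0.1852]
orientation: [2.187, 2.25, 0.005]
wrist_force: [-0.7, -0.0, 0.1]
width: 0.997
gripper_force: 0.0
```

```bash
python3 - <<'E'
from h import *
go(.540,.113,.15,.027)
c=cal("wrist");p,d=arm.camera("wrist");cv2.imwrite("pics/w4.png",p[...,::-1]);np.savez("w4.npz",p=p,d=d,K=c[0],o=c[1],r=c[2])
W=cloud(c,d);Z=W[...,2]
for n,l,h in(("fit top",.083,.095),("handle",.083,.095),("flange",.049,.057)):
    m=(Z>l)&(Z<h);y=W[...,1];m&=(y>.07) if n=="handle" else (abs(y+.015)<.04); m&=abs(W[...,0]-.542)<.035
    q=W[m];print(n,len(q),q[:,:2].min(0),q[:,:2].max(0),np.median(q,0))
E
```

```text
t 8.85 tcp [ 0.5435 -0.0131  0.1852] F [-0.7225 -0.0119  0.1047] w 1.00 d [ 0.1261 -0.0001  0.0352]
rot [0.0045 0.0004 0.0012] d after rot [ 0.1261 -0.0001  0.0352]
fit top 721 [ 0.527 -0.031] [0.5603 0.002 ] [ 0.5432 -0.0138  0.0883]
handle 924 [0.5283 0.1017] [0.5511 0.1248] [0.5397 0.1132 0.0896]
flange 868 [ 0.5181 -0.0321] [0.5685 0.0111] [ 0.5423 -0.0025  0.0526]
```

View pics/w4.png

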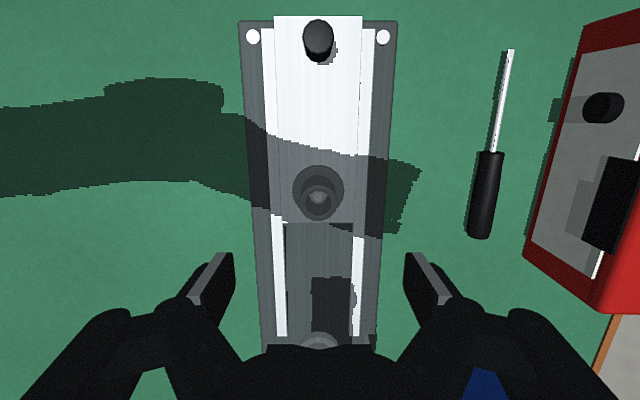

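The fitting is seated: top at z 0.088 and flange top at 0.053, with the pin visible in the bore at (318,195). The handle is at (318,38). Next I'll move to the handle.

In the tool's units: 0.04 m is 0.05, 0.036 m is 0.045, 0.0045 rad is 0.0007.

Emit:
run_rows --deltas '{"jaw":[1, 1, 1, 1, 1, 1, 1, 1, 1, 1], "tx":[0.0375, 0.05, 0.045, 0.025, 0, 0, 0, 0, 0, 0], "ty":[0, 0, 0, 0, 0, 0, 0, 0, 0, 0], "tz":[0, 0, 0, 0.0063, 0.0375, 0.05, 0.0375, 0.0188, 0.0063, 0], "ax":[0.0007, 0, 0, 0, 0, 0, 0, 0, 0, 0], "ay":[0, 0, 0, 0, 0, 0, 0, 0, 0, 0], "az":[0, 0, 0, 0, 0, 0, 0, 0, 0, 0]}'

```text
t: 9.9
eef_pos: [0.538, 0.1122, 0.0574]
orientation: [-2.189, -2.25, 0.008]
wrist_force: [0.2, 0.0, -0.2]
width: 0.995
gripper_force: 0.0
```

```bash
python3 -c "
from h import *
go(.540,.1135,.060,.027)"
```

```text
t 9.90 tcp [0.538  0.1122 0.0574] F [ 0.1758  0.0451 -0.2299] w 1.00 d [ 0.0013  0.002  -0.0026]
rot [-0.0057  0.0015  0.0006] d after rot [ 0.0013  0.0021 -0.0026]
```

In the tool's units: -0.002 m is -0.0025, 0.001 m is 0.0013.

Emit:
run_rows --deltas '{"jaw":[0, 0, 0, 0, 0, 0, 0, 0], "tx":[0.0013, 0, 0, 0, 0, 0, 0, 0], "ty":[0.0025, 0, 0, 0, 0, 0, 0, 0], "tz":[-0.0025, 0, 0, 0, 0, 0, 0, 0], "ax":[0, 0, 0, 0, 0, 0, 0, 0], "ay":[0, 0, 0, 0, 0, 0, 0, 0], "az":[0, 0, 0, 0, 0, 0, 0, 0]}'

```text
t: 10.7
eef_pos: [0.5397, 0.1138, 0.0615]
orientation: [-2.188, -2.25, 0.006]
wrist_force: [-4.0, -0.6, 7.1]
width: 0.258
gripper_force: 58.5
```

Emit:
run_rows --deltas '{"jaw":[0, 0, 0, 0, 0, 0, 0, 0, 0, 0, 0, 0, 0, 0], "tx":[-0.0063, -0.0125, -0.0125, -0.0125, -0.0125, -0.0125, -0.0125, -0.0125, -0.0125, -0.0125, -0.0125, -0.01, -0.0063, 0], "ty":[0, 0, 0, 0, 0, 0, 0, 0, 0, 0, 0, 0, 0, 0], "tz":[0, 0, 0, 0, 0, 0, 0, 0, 0, 0, 0, 0, 0, 0], "ax":[0, 0, 0, 0, 0, 0, 0, 0, 0, 0, 0, 0, 0, 0], "ay":[0, 0, 0, 0, 0, 0, 0, 0, 0, 0, 0, 0, 0, 0], "az":[0, 0, 0, 0, 0, 0, 0, 0, 0, 0, 0, 0, 0, 0]}'

```text
t: 12.1
eef_pos: [0.5429, -0.0048, 0.0615]
orientation: [-2.189, -2.249, 0.006]
wrist_force: [-4.2, -0.1, 7.9]
width: 0.257
gripper_force: 58.5
```

```bash
python3 -c "
from h import *
go(.543,-.02,.060,.027)"
```

```text
t 12.10 tcp [ 0.5429 -0.0048  0.0615] F [-4.2477 -0.0829  7.8558] w 0.26 d [-0.0152 -0.0003  0.0015]
rot [-0.0051  0.0002  0.0003] d after rot [-0.0152 -0.0003  0.0015]
```

In the tool's units: -0.003 m is -0.0038, -0.002 m is -0.0025.

Emit:
run_rows --deltas '{"jaw":[0, 0, 0], "tx":[-0.0038, -0.0038, -0.0025], "ty":[0, 0, 0], "tz":[0, 0, 0], "ax":[0, 0, 0], "ay":[0, 0, 0], "az":[0, 0, 0]}'

```text
t: 12.4
eef_pos: [0.5431, -0.0112, 0.0615]
orientation: [-2.186, -2.25, 0.005]
wrist_force: [-4.5, 2.7, 6.9]
width: 0.259
gripper_force: 58.6
```

Emit:
run_rows --deltas '{"jaw":[0, 0], "tx":[-0.0025, -0.0025], "ty":[0, 0], "tz":[0, 0], "ax":[0, 0], "ay":[0, 0], "az":[0, 0]}'

```text
t: 12.6
eef_pos: [0.5432, -0.015, 0.0615]
orientation: [-2.186, -2.25, 0.004]
wrist_force: [-4.5, 3.1, 7.2]
width: 0.262
gripper_force: 58.6
```

Emit:
run_rows --deltas '{"jaw":[0, 0], "tx":[-0.0013, -0.0013], "ty":[0, 0], "tz":[0, 0], "ax":[0, 0], "ay":[0, 0], "az":[0, 0]}'

```text
t: 12.8
eef_pos: [0.5432, -0.0171, 0.0615]
orientation: [-2.186, -2.25, 0.005]
wrist_force: [-4.2, 2.2, 6.9]
width: 0.265
gripper_force: 58.6
```

In the tool's units: -0.001 m is -0.0013.

Emit:
run_rows --deltas '{"jaw":[0, 0], "tx":[-0.0013, -0.0013], "ty":[0, 0], "tz":[0, 0], "ax":[0, 0], "ay":[0, 0], "az":[0, 0]}'

```text
t: 13.0
eef_pos: [0.5433, -0.0185, 0.0615]
orientation: [-2.186, -2.249, 0.004]
wrist_force: [-4.7, 4.7, 8.5]
width: 0.26
gripper_force: 58.6
```

Emit:
run_rows --deltas '{"jaw":[0, 0], "tx":[-0.0013, -0.0013], "ty":[0, 0], "tz":[0, 0], "ax":[0, 0], "ay":[0, 0], "az":[0, 0]}'

```text
t: 13.2
eef_pos: [0.5433, -0.0186, 0.0615]
orientation: [-2.183, -2.249, 0.002]
wrist_force: [-4.7, 8.9, 8.3]
width: 0.258
gripper_force: 58.7
```

The slide hit its hard stop: force is rising with no further motion. I'll release, lift and move over the pad.

In the tool's units: -0.04 m is -0.05, -0.02 m is -0.025.

Emit:
run_rows --deltas '{"jaw":[0, 0, 1, 1, 1, 1, 1, 1, 1, 1, 1, 1, 1], "tx":[-0.0013, 0, 0, 0, 0, 0, 0, 0, 0, 0, 0, 0, 0], "ty":[0, 0, 0, 0, 0, 0, 0, 0, 0, 0, 0, 0, 0], "tz":[0, 0, 0, 0, 0, 0, -0.025, -0.05, -0.05, -0.05, -0.05, -0.025, 0], "ax":[0, 0, 0, 0, 0, 0, 0, 0, 0, 0, 0, 0, 0], "ay":[0, 0, 0, 0, 0, 0, 0, 0, 0, 0, 0, 0, 0], "az":[0, 0, 0, 0, 0, 0, 0, 0, 0, 0, 0, 0, 0]}'

```text
t: 14.5
eef_pos: [0.5475, -0.0237, 0.2641]
orientation: [2.188, 2.249, 0.004]
wrist_force: [0.9, 0.2, -0.4]
width: 0.995
gripper_force: 0.0
```

```bash
python3 - <<'E'
from h import *
go(.547,-.147,.26,.027)
c=cal("wrist");p,d=arm.camera("wrist");W=cloud(c,d);Z=W[...,2]
m=(Z>.08)&(Z<.097)&(abs(W[...,0]-.543)<.03)&(W[...,1]>-.06);q=W[m];print("handle",len(q),q[:,:2].min(0),q[:,:2].max(0),np.median(q,0))
for n,a in(("scene",(298,161)),("top",(371,195))):
    p,d=arm.camera(n);cv2.imwrite(f"pics/{n}5.png",p[...,::-1]);c=cal(n);W=cloud(c,d);ce,s=blob((W[...,2]>.197)&(W[...,2]<.213),a);print(n,"pad",ce,s,plane(c,*ce,.205))
    ce,s=blob((W[...,2]>.08)&(W[...,2]<.1),(330,213) if n=="scene" else (323,201));print(n,"handle",ce,s,plane(c,*ce,.09))
E
```

```text
t 14.50 tcp [ 0.5475 -0.0237  0.2641] F [ 0.9156  0.2473 -0.4018] w 1.00 d [-0.1232 -0.0039  0.0042]
rot [0.0042 0.001  0.0004] d after rot [-0.1232 -0.0038  0.0041]
handle 358 [ 0.5318 -0.0295] [ 0.5544 -0.0066] [ 0.5432 -0.0173  0.0895]
scene pad [298.4317 161.163 ] [290 154  18  16 227] [ 0.5479 -0.1464  0.205 ]
scene handle [331.6538 206.7308] [328 203   8   9  52] [ 0.544  -0.0179  0.09  ]
top pad [371.1774 194.6935] [362 185  20  20 310] [ 0.5446 -0.1515  0.205 ]
top handle [395. 207.] [395 207   1   1   1] [ 0.5249 -0.2279  0.09  ]
```

In the tool's units: -0.035 m is -0.0438, -0.025 m is -0.0313, 0.0042 rad is 0.0007.

Emit:
run_rows --deltas '{"jaw":[0, 0, 0, 0, 0, 0, 0, 0, 0], "tx":[-0.0313, -0.0438, -0.0438, -0.025, -0.01, 0, 0, 0, 0], "ty":[-0.001, -0.0013, -0.0013, -0.0013, 0, 0, 0, 0, 0], "tz":[0, 0, 0, 0, 0, 0, 0.0188, 0.0188, 0], "ax":[0.0007, 0, 0, 0, 0, 0, 0, 0, 0], "ay":[0, 0, 0, 0, 0, 0, 0, 0, 0], "az":[0, 0, 0, 0, 0, 0, 0, 0, 0]}'

```text
t: 15.55
eef_pos: [0.5436, -0.1434, 0.2287]
orientation: [-2.18, -2.249, 0.011]
wrist_force: [-1.1, 1.1, -0.6]
width: -0.0
gripper_force: 0.0
```

```bash
python3 - <<'E'
from h import *
go(.547,-.147,.205,.027)
c=cal("wrist");p,d=arm.camera("wrist");cv2.imwrite("pics/w6.png",p[...,::-1]);W=cloud(c,d);Z=W[...,2]
m=(Z>.198)&(Z<.212)&(abs(W[...,0]-.547)<.04);q=W[m];print("pad",len(q),q[:,:2].min(0),q[:,:2].max(0),np.median(q,0))
E
```

```text
t 15.55 tcp [ 0.5436 -0.1434  0.2287] F [-1.0919  1.1202 -0.6433] w -0.00 d [-0.0038  0.0036  0.0236]
rot [-0.0117 -0.0018  0.0037] d after rot [-0.0037  0.0033  0.0237]
pad 3067 [ 0.5215 -0.166 ] [ 0.5728 -0.1225] [ 0.5489 -0.1383  0.2045]
```

View pics/w6.png

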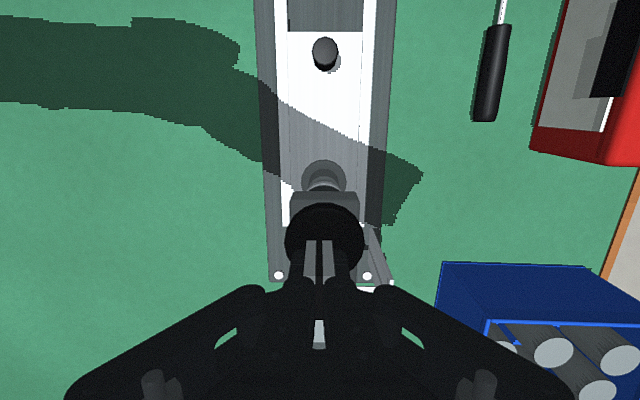

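The shut fingers are just above the pad at (325,235), with the fitting under the horn at (324,178). I'll centre and press.

In the tool's units: 0.008 m is 0.01, 0.0033 m is 0.0041, -0.0117 rad is -0.0019.

Emit:
run_rows --deltas '{"jaw":[0, 0, 0, 0], "tx":[-0.0056, 0, 0, 0], "ty":[0.0041, 0, 0, 0], "tz":[0.01, 0.0075, 0.005, 0], "ax":[-0.0019, 0, 0, 0], "ay":[-0.0003, 0, 0, 0], "az":[0, 0, 0, 0]}'

```text
t: 16.0
eef_pos: [0.548, -0.1505, 0.2124]
orientation: [2.187, 2.249, 0.002]
wrist_force: [-0.9, -0.3, 0.1]
width: 0.002
gripper_force: 0.0
```

Emit:
run_rows --deltas '{"jaw":[0, 0, 0, 0], "tx":[0, 0, 0, 0], "ty":[0, 0, 0, 0], "tz":[0.005, 0.005, 0.005, 0], "ax":[0, 0, 0, 0], "ay":[0, 0, 0, 0], "az":[0, 0, 0, 0]}'

```text
t: 16.4
eef_pos: [0.5486, -0.1507, 0.201]
orientation: [2.186, 2.248, 0.003]
wrist_force: [-0.1, 1.5, 4.6]
width: 0.001
gripper_force: 2.3
```

In the tool's units: 0.004 m is 0.005, 0.003 m is 0.0038.

Emit:
run_rows --deltas '{"jaw":[0, 0, 0, 0, 0], "tx":[0, 0, 0, 0, 0], "ty":[0, 0, 0, 0, 0], "tz":[0.005, 0.005, 0.005, 0.0038, 0], "ax":[0, 0, 0, 0, 0], "ay":[0, 0, 0, 0, 0], "az":[0, 0, 0, 0, 0]}'

```text
t: 16.9
eef_pos: [0.5486, -0.1507, 0.1864]
orientation: [2.186, 2.248, 0.003]
wrist_force: [-1.1, 1.4, 7.2]
width: 0.006
gripper_force: 3.6
```

Emit:
run_rows --deltas '{"jaw":[0, 0, 0, 0], "tx":[0, 0, 0, 0], "ty":[0, 0, 0, 0], "tz":[0.0038, 0.0025, 0.0025, 0], "ax":[0, 0, 0, 0], "ay":[0, 0, 0, 0], "az":[0, 0, 0, 0]}'

```text
t: 17.3
eef_pos: [0.5486, -0.1507, 0.1802]
orientation: [2.186, 2.248, 0.004]
wrist_force: [-2.7, 1.1, 12.7]
width: 0.0
gripper_force: 6.2
```

```bash
python3 -c "
from h import *
go(.547,-.1485,.175,.027)"
```

```text
t 17.30 tcp [ 0.5486 -0.1507  0.1802] F [-2.6525  1.0932 12.732 ] w 0.00 d [ 0.0023 -0.0016  0.0052]
rot [0.0057 0.0022 0.0009] d after rot [ 0.0023 -0.0016  0.0052]
```

In the tool's units: 0.002 m is 0.0025, 0.0012 m is 0.0015.

Emit:
run_rows --deltas '{"jaw":[0, 0, 0, 0, 0], "tx":[0, 0, 0, 0, 0], "ty":[0, 0, 0, 0, 0], "tz":[0.0025, 0.0025, 0.0015, 0, 0], "ax":[0, 0, 0, 0, 0], "ay":[0, 0, 0, 0, 0], "az":[0, 0, 0, 0, 0]}'

```text
t: 17.8
eef_pos: [0.5487, -0.1507, 0.1756]
orientation: [2.186, 2.248, 0.005]
wrist_force: [-3.7, 1.0, 16.4]
width: 0.003
gripper_force: 7.7
```

```bash
python3 - <<'E'
from h import *
go(.547,-.1485,.175,.027)
ims=[]
p,d=arm.camera("scene");ims.append(cv2.resize(p[110:260,210:410,::-1],(800,600),interpolation=2)[:, :])
c=cal("scene");cv2.imwrite("pics/s7.png",ims[0])
for n,pt in(("scene",(298,168)),("wrist",(325,240))):
    if n=="wrist":c=cal(n);p,d=arm.camera(n)
    W=cloud(c,d);m=(abs(W[...,0]-.547)<.026)&(abs(W[...,1]+.1485)<.026)&(W[...,2]>.165)&(W[...,2]<.182);print(n,"pad z",m.sum(),np.median(W[m],0))
E
```

```text
t 17.80 tcp [ 0.5487 -0.1507  0.1756] F [-3.6551  1.0252 16.3606] w 0.00 d [ 0.0023 -0.0016  0.0006]
rot [0.0061 0.0021 0.0009] d after rot [ 0.0023 -0.0016  0.0006]
scene pad z 150 [ 0.5556 -0.1399  0.175 ]
wrist pad z 4036 [ 0.5449 -0.1373  0.175 ]
```

View pics/s7.png

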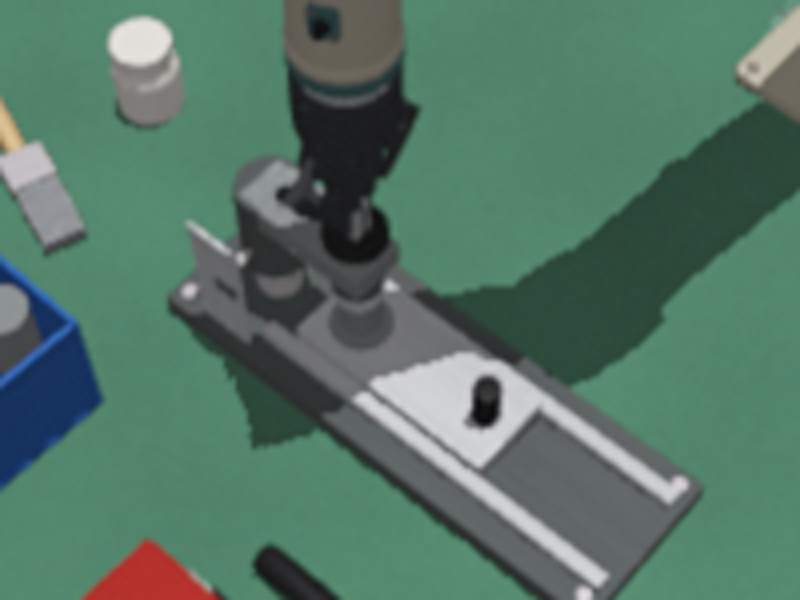

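The pad is 30 mm down (z 0.175 in two views) at 16.4 N. The horn is on the fitting at (360,315), the slide is home, and the bystanders are untouched. Hold for more than 3 s, then finish.

Emit:
run_rows --deltas '{"jaw":[0, 0, 0, 0, 0, 0, 0, 0, 0, 0, 0, 0, 0, 0, 0, 0, 0, 0, 0, 0], "tx":[0, 0, 0, 0, 0, 0, 0, 0, 0, 0, 0, 0, 0, 0, 0, 0, 0, 0, 0, 0], "ty":[0, 0, 0, 0, 0, 0, 0, 0, 0, 0, 0, 0, 0, 0, 0, 0, 0, 0, 0, 0], "tz":[0, 0, 0, 0, 0, 0, 0, 0, 0, 0, 0, 0, 0, 0, 0, 0, 0, 0, 0, 0], "ax":[0, 0, 0, 0, 0, 0, 0, 0, 0, 0, 0, 0, 0, 0, 0, 0, 0, 0, 0, 0], "ay":[0, 0, 0, 0, 0, 0, 0, 0, 0, 0, 0, 0, 0, 0, 0, 0, 0, 0, 0, 0], "az":[0, 0, 0, 0, 0, 0, 0, 0, 0, 0, 0, 0, 0, 0, 0, 0, 0, 0, 0, 0]}'

```text
t: 19.9
eef_pos: [0.5487, -0.1507, 0.1757]
orientation: [2.186, 2.248, 0.005]
wrist_force: [-3.4, 1.5, 15.7]
width: 0.002
gripper_force: 7.7
```

Emit:
run_rows --deltas '{"jaw":[0, 0, 0, 0, 0, 0, 0, 0, 0, 0, 0, 0, 0, 0, 0, 0, 0, 0, 0, 0], "tx":[0, 0, 0, 0, 0, 0, 0, 0, 0, 0, 0, 0, 0, 0, 0, 0, 0, 0, 0, 0], "ty":[0, 0, 0, 0, 0, 0, 0, 0, 0, 0, 0, 0, 0, 0, 0, 0, 0, 0, 0, 0], "tz":[0, 0, 0, 0, 0, 0, 0, 0, 0, 0, 0, 0, 0, 0, 0, 0, 0, 0, 0, 0], "ax":[0, 0, 0, 0, 0, 0, 0, 0, 0, 0, 0, 0, 0, 0, 0, 0, 0, 0, 0, 0], "ay":[0, 0, 0, 0, 0, 0, 0, 0, 0, 0, 0, 0, 0, 0, 0, 0, 0, 0, 0, 0], "az":[0, 0, 0, 0, 0, 0, 0, 0, 0, 0, 0, 0, 0, 0, 0, 0, 0, 0, 0, 0]}'

```text
t: 21.9
eef_pos: [0.5487, -0.1507, 0.1757]
orientation: [2.186, 2.248, 0.005]
wrist_force: [-3.4, 2.1, 15.8]
width: 0.001
gripper_force: 7.7
```

```bash
python3 -c "
from cell import arm
print(arm.get_obs()['eef_pos']);print(arm.finish_job())"
```

```text
[ 0.54865901 -0.15073189  0.1756671 ]
the job is handed in; nothing more can be done
None
```

The job is handed in at about 22 s: the fitting is seated on the pin, the slide is home against its stop, and the pad was held about 30 mm down at about 16 N for 4 s and was still held at hand-in.

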